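# Fold the hallway reading lamp flat

### The job

Fold the reading lamp away flat on its base, segment by segment: first swing its light panel down and under until it lies fully in against the arm, with the arm still standing up, and then fold the arm with the panel down until it lies fully down over the base. Leave everything else on the console where it is.

Things in the scene. Friction and masses are not known exactly. Their poses are not given: they have to be found in the camera images.
- lamp: Fixed folding lamp: grey base slab 210 mm long (x), 108 wide (y), 18 thick, aluminium arm, white light panel. Origin: centre of the base's underside. x points from the base's front end (the panel sticks out over it) to its rear end (arm's hinge); y along both hinge axes; z up. The front end points away from the robot or aside. Two hinge cheeks at the rear: 34 mm long, tops at 48 mm, 68 mm over both.
- lamp_arm (a joint): Angle (rad) between arm and base: 0 = flat over the base, 1.33 = upper stop. Starts at 1.13 to 1.30, leaning towards the base's front. Stiff friction hinge (0.45 N m), stays where left. At angle a the arm runs from the base hinge by cos(a) towards the front and sin(a) up. Aluminium bar 46 mm wide, 12 thick, 165 from hinge to hinge.
- lamp_head (a joint): Angle (rad) of the panel opened from the arm: 0 = in against the arm's front (lower) face, free end back towards the base hinge; grows to 2.4 as the free end swings forward and up. Starts at 1.4 to 2.2, roughly level. Friction hinge (0.12 N m), stays where left. White plate 140 mm long from its hinge, 92 wide, 11 thick; it strikes the base or console if the arm is brought down with it out.
- lamp_base_hinge (a point): Middle of the arm's lower hinge axis: in the lamp's frame 80 mm along +x and 38.5 mm above the console.
- lamp_head_hinge (a point): Middle of the panel's hinge axis at the arm's upper end: 165 mm along the arm from the base hinge and 6.5 mm off the arm's centre plane on its front (lower) side.
- lamp_head_back (a point): Centre of the panel's slotted back face (on top while the panel sticks out): 70 mm from the panel's hinge along the panel; the face lies 12 mm off the parallel plane through the hinge axis. The face to push to fold the panel in; the lit side ends up against the arm.
- lamp_arm_back (a point): Centre of the arm's rear (upper) face: 82.5 mm from the base hinge along the arm, 6 mm off its centre plane. This is the face to push when folding the arm down.
- bowl: White ceramic bowl, 150 mm across, 62 mm high, standing to one side; origin at the centre of its underside. Bystander.
- bell: Chrome desk bell with a press button on top, 84 mm across, 57 mm high; origin at the centre of its underside. Bystander.
- torch: Red pocket torch lying on its side beside the lamp, 133 mm long (x), 38 mm thick; origin on its underside at the middle of its length. Bystander.
- carabiner: Silver steel carabiner lying flat beside the lamp, 92 mm long (x), 48 mm wide, 10 mm thick; origin on its underside at its middle. Bystander.
- bike_key: Grey plastic bike lock key with a steel blade lying flat behind the lamp, 70 mm long (x), 26 mm wide, 9 mm thick; origin on its underside at its middle. Bystander.

How it is judged:
By the outcome, as a careful person would: the job done as asked, in the order asked, and still so for the second after the job is handed in, with the robot touching nothing.
It also fails if it takes over 51 s, if anything falls off the work surface, if the arm or the gripper's body presses on something with over 40 N, if the wrist force passes 120 N, or if a joint passes its speed limit or range.

### The arm

A 6-joint arm with a two-finger parallel gripper is mounted at the origin on the work surface. World frame = base frame: x ahead of the robot, y to its left, z up, the work surface at z = 0. Lengths are in m, angles in rad, forces in N, time in s.
With the tool pointing down it reaches from about 0.25 to 0.8 m from the base axis. Payload 3.9 kg.
Tool frame: the origin (TCP) lies at the very end of the fingers, on their centre line; the grasp point (between the pads) lies 19 mm behind it; z points along the fingers, y is the line along which they close (so a half turn about z gives the same grasp; the last joint's range is limited). The gripper opens to 85 mm and grips with 20 to 120 N. Pads are 22 mm wide; open, the fingers measure 114 mm over their backs; the gripper's body (76 mm by 85 mm) begins 54 mm behind the grasp point. The pads swing forward as they close: fully open they stand 13 mm farther back than shut.
Start: joints at [1.179, 0.26, -0.138, 1.173, 0, 1.571], TCP at [0.2, 0.485, 0.231] pointing down, gripper open.
Joint ranges: [-2.78, 2.78], [-0.83, 1.72], [-1.28, 1.37], [-1.9, 2.12], [-1.57, 1.48], [-3.14, 3.14]. Speed limits (rad/s): [2.57, 2.57, 3.14, 3.14, 3.14, 3.14].

### API

Orientations are given as a 3x3 rotation matrix whose columns are the frame's x, y, z axes.
In Python, from rig import robot, eyes gives the robot as it stands.
- The arm moves only by the tool arm_command, never from a script. Its argument "plan" is one flat list of numbers, 7 for each row, row after row: the turn, a rotation vector about the tool's x, y, z scaled (see below), then the shift along the tool's x, y, z scaled (see below), then the opening, from -1 (shut) to 1 (fully open). A call has 1 to 10 rows; each row shifts and turns the commanded pose from where the row before left it, along the tool's axes as they then stand; what a row does not reach is not made up. The controller multiplies each number of a shift by 0.12 m and each number of a turn by 60 degrees. A row lasts 1/10 s, in which the tool goes at most 50 mm and 8.59 degrees, less where a joint would pass 70% of its speed; a pose out of reach is approached as far as the arm can. A call with a number of a shift or a turn outside -1 to 1 is refused whole. A call with a gripper value outside its range is refused whole. The fingers move at their own pace and stop on an object; "grip_force" is the grip in N (left out, the last holds). Time passes only in rows, so rows that do not move let the fingers close. It gives the time, the measured TCP pose, the force, the opening and the grip force at its end, in the units of the state.
- robot.read_state(): the state, without advancing time (a new reading comes with each control period).
- eyes.read_camera(name): name is "scene" or "side" or "wrist"; returns the picture (480x640x3 uint8, red, green, blue); there is no depth.
- eyes.camera_params(name): a dict with "camera_matrix" (3x3 intrinsics, pixels), "rvec" (rotation vector, rad) and "tvec" (3), from world to camera coordinates, as OpenCV has them. Camera axes: x right, y down, z forward; pixel columns grow to the right and rows downward; lengths in m; the calibration is good to about 2 mm. A picture is of the moment at which its call begins: read the wrist's pose just before it. camera_params takes no time and is no camera call; for the wrist camera it gives the pose at the moment of the call.
- robot.job_done(): hands the job in; it is judged then, once.
The state is a dict: "clock": time; "joint_pos": joint angles; "dq": joint speeds; "joint_efforts": joint torques, N m; "ee_pos": TCP position; "tool_rot": TCP orientation; "force": force on the tool from outside, world axes, zero at the start; "wrist_torque": the same for the moment, N m; "width": finger opening in m; "finger_force": force on a finger pad.
Only numpy, scipy, OpenCV 4.12 (cv2) and the standard library are available. Lean on these libraries where they do the work, as an engineer would, in place of code of your own. Each camera call takes 0.05 s, during which the arm holds its last target. There are 200 camera calls.

## Working session

There is one attempt and no reset: what is moved stays moved. The work goes in short steps, Python scripts to look and compute and a tool call to move; the robot and the scene stay as the last step left them, time stands still between calls to the robot, and variables do not carry over. Pictures are saved under pics/ and viewed, at most 10 in all, crops included, and the job is handed in when it is done.

Besides the shell and the picture viewer there is one more tool, called by a JSON object that holds its "api" and its "payload". arm_command: Moves the arm, as the interface text tells. Shifts and turns lie within -1 to 1; 1 stands for 0.12 m of shift or 60 degrees of turn. Its arguments: {"type":"object","properties":{"plan":{"type":"array"},"grip_force":{"type":"number"}},"required":["plan"]}

```bash
ls; mkdir -p pics; python3 - <<'E'
from rig import robot, eyes
import cv2, numpy as np
s=robot.read_state(); print(s['clock'],s['ee_pos'],np.round(s['tool_rot'],3).tolist(),s['width'])
for n in("scene","side"):
    im=eyes.read_camera(n); cv2.imwrite(f"pics/{n}0.png",im[...,::-1]); p=eyes.camera_params(n)
    R=cv2.Rodrigues(np.array(p['rvec'],float))[0]; print(n,np.round(p['camera_matrix'],1).tolist(),(-R.T@np.ravel(p['tvec'])).round(3),R.round(2).tolist())
E
```

```text
pics
0.0 [0.20021093 0.48458924 0.23045103] [[-0.924, 0.382, -0.001], [0.382, 0.924, -0.002], [0.0, -0.002, -1.0]] 0.08538279693996748
scene [[615.1, 0.0, 302.2], [0.0, 615.1, 244.3], [0.0, 0.0, 1.0]] [1.721 0.62  1.271] [[-0.45, 0.89, -0.01], [0.6, 0.3, -0.74], [-0.66, -0.34, -0.67]]
side [[507.9, 0.0, 318.7], [0.0, 507.9, 243.8], [0.0, 0.0, 1.0]] [ 0.179 -0.812  0.839] [[0.91, -0.41, 0.01], [-0.26, -0.6, -0.76], [0.32, 0.69, -0.65]]
```

View pics/scene0.png

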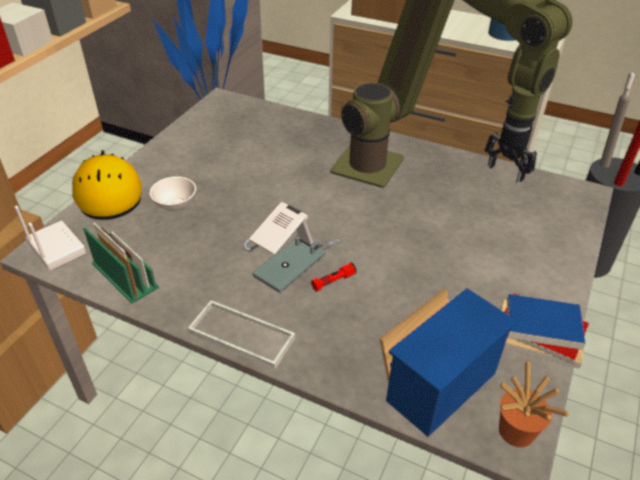

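View pics/side0.png

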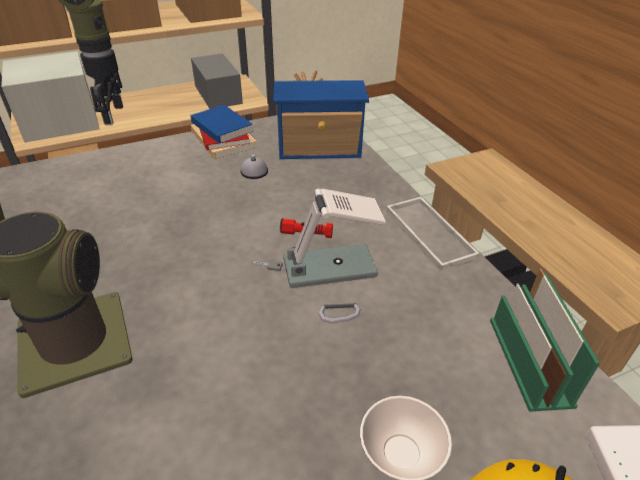

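The scene view shows the lamp at about (285,245): panel (280,228), base (290,265), torch (335,277). In the side view the base is at about (330,265), the arm (308,230), the panel (350,206), the carabiner (340,312) and the key (267,264). I'll enlarge both views next.

```bash
python3 - <<'E'
import cv2, numpy as np
a=cv2.imread("pics/side0.png")[175:330,245:405]; b=cv2.imread("pics/scene0.png")[190:300,230:370]
a=cv2.resize(a,None,fx=5,fy=5,interpolation=cv2.INTER_CUBIC)[:, :]
a=cv2.resize(a,(480,465)); b=cv2.resize(b,(0,0),fx=5,fy=5,interpolation=cv2.INTER_CUBIC)
# ticks
A=cv2.imread("pics/side0.png")[175:295,250:400]; A=cv2.resize(A,None,fx=5.3,fy=5,interpolation=cv2.INTER_CUBIC)
A=cv2.resize(cv2.imread("pics/side0.png")[180:300,250:400],(750,600),interpolation=cv2.INTER_CUBIC)
for i in range(0,150,10): cv2.line(A,(i*5,0),(i*5,8 if i%50 else 25),(0,0,255),1)
for i in range(0,120,10): cv2.line(A,(0,i*5),(8 if (180+i)%50 else 25,i*5),(0,0,255),1)
cv2.imwrite("pics/sideC.png",A)
for i in range(0,140,10): cv2.line(b,(i*5,0),(i*5,8 if (230+i)%50 else 25),(0,0,255),1)
for i in range(0,110,10): cv2.line(b,(0,i*5),(8 if (190+i)%50 else 25,i*5),(0,0,255),1)
cv2.imwrite("pics/sceneC.png",b)
E
```

```text
(no output)
```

View pics/sideC.png

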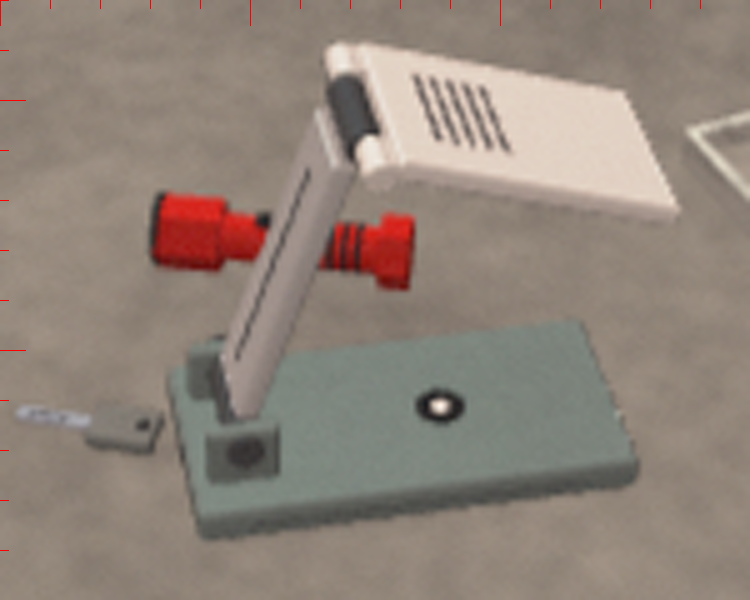

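View pics/sceneC.png

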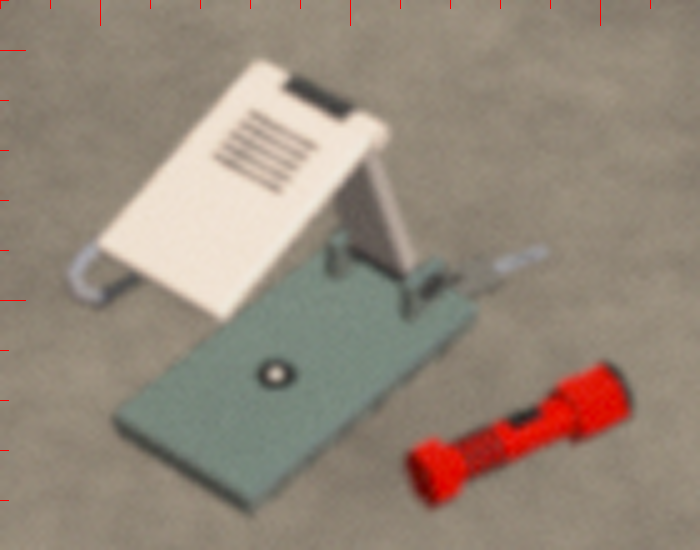

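The crops show the base's top corners in the side view at about (366,244), (376,272) and (291,284), and the panel corners in both views. Next I triangulate.

```bash
cat > h.py <<'E'
from rig import robot, eyes
import cv2, numpy as np
def cam(n):
    p=eyes.camera_params(n); R=cv2.Rodrigues(np.array(p['rvec'],float))[0]
    return np.array(p['camera_matrix'],float),R,np.ravel(p['tvec']).astype(float)
def plane(n,uv,z):
    K,R,t=cam(n); c=-R.T@t; d=R.T@np.linalg.inv(K)@[*uv,1]; return c+d*(z-c[2])/d[2]
def tri(a,b):
    P=[K@np.c_[R,t] for K,R,t in (cam("side"),cam("scene"))]
    X=cv2.triangulatePoints(*P,np.array(a,float).reshape(2,1),np.array(b,float).reshape(2,1)).ravel(); X=X[:3]/X[3]
    e=[np.linalg.norm((p@[*X,1])[:2]/(p@[*X,1])[2]-u) for p,u in zip(P,(a,b))]
    return X,max(e)
E
python3 - <<'E'
from h import *
S=lambda x,y:(250+x/5,180+y/5); C=lambda x,y:(230+x/5,190+y/5)
np.set_printoptions(precision=4,suppress=True)
for k,u in dict(ff=(580,322),fn=(634,464),rf=(168,372),rn=(203,520),screw=(440,406)).items(): print('side',k,plane("side",S(*u),.018))
for k,u in dict(fn=(118,418),ff=(250,503),rf=(474,308),screw=(277,374)).items(): print('scene',k,plane("scene",C(*u),.018))
T={k:tri(S(*a),C(*b)) for k,(a,b) in dict(hf=((345,45),(385,127)),hn=((378,175),(262,62)),ff=((625,92),(225,318)),fn=((678,208),(100,240))).items()}
for k,v in T.items(): print(k,*v)
X={k:v[0] for k,v in T.items()}
print(np.linalg.norm(X['hf']-X['hn']),np.linalg.norm(X['ff']-X['fn']),np.linalg.norm(X['hf']-X['ff']),np.linalg.norm(X['hn']-X['fn']))
for k,u in dict(key0=(18,410),key1=(160,445)).items(): print(k,plane("side",S(*u),.005))
for k,u in dict(t0=(150,265),t1=(412,285)).items(): print(k,plane("side",S(*u),.0))
print('carab',plane("side",(320,313),.005),plane("side",(359,313),.005))
E
```

```text
side ff [0.6886 0.009  0.018 ]
side fn [ 0.6633 -0.091   0.018 ]
side rf [0.4875 0.0561 0.018 ]
side rn [ 0.4654 -0.0444  0.018 ]
side screw [ 0.5978 -0.0186  0.018 ]
scene fn [ 0.669  -0.0778  0.018 ]
scene ff [0.6944 0.0222 0.018 ]
scene rf [0.4941 0.0663 0.018 ]
scene screw [ 0.5963 -0.0127  0.018 ]
hf [0.5672 0.0403 0.2005] 2.383225090230621
hn [ 0.5426 -0.0487  0.1973] 2.264277268598947
ff [0.6977 0.0109 0.1563] 1.8361412452021204
fn [ 0.675  -0.0783  0.1587] 1.5588474681562514
0.0923480173120319 0.09209456024650305 0.14089835623504107 0.14105778192737436
key0 [0.416  0.0731 0.005 ]
key1 [0.47   0.0227 0.005 ]
t0 [0.5161 0.1567 0.    ]
t1 [0.6342 0.0876 0.    ]
carab [ 0.4954 -0.1404  0.005 ] [ 0.5732 -0.1747  0.005 ]
```

Sizes and heights agree: 92 × 141 mm for the panel, hinge near z 0.19. The lamp points along f ≈ (0.975, -0.22), its base hinge is at about (0.501, 0.006), and the arm stands at about 1.25 rad. First I shut the gripper, align yaw, lift and travel above the panel.

{"api": "arm_command", "payload": {"plan": [0,0,-0.082,0,0,-0.2,-1,0,0,-0.082,0,0,-0.2,-1,0,0,0,-0.286,-0.222,0,-1,0,0,0,-0.286,-0.222,0,-1,0,0,0,-0.286,-0.222,0,-1,0,0,0,-0.286,-0.222,0,-1,0,0,0,-0.286,-0.222,0,-1,0,0,0,-0.286,-0.222,0,-1,0,0,0,-0.286,-0.222,0,-1,0,0,0,-0.286,-0.222,0,-1]}}

```text
clock: 1.1
ee_pos: [0.4225, 0.2156, 0.279]
tool_rot: [[-0.976, 0.218, -0.001], [0.218, 0.976, -0.0], [0.0, -0.0, -1.0]]
force: [0.8, 1.0, -0.6]
width: -0.0004
finger_force: 0.0
```

{"api": "arm_command", "payload": {"plan": [0,0,0,-0.286,-0.222,0,-1,0,0,0,-0.286,-0.222,0,-1,0,0,0,-0.286,-0.222,0,-1,0,0,0,-0.286,-0.222,0,-1,0,0.133,0,0,0,0,-1,0,0.133,0,0,0,0,-1,0,0.133,0,0,0,0,-1,0,0.133,0,0,0,0,-1,0,0.133,0,0,0,0,-1,0,0,0,0,0,0,-1]}}

```text
clock: 2.1
ee_pos: [0.5326, 0.0825, 0.2639]
tool_rot: [[-0.744, 0.221, -0.63], [0.169, 0.975, 0.141], [0.646, -0.002, -0.763]]
force: [-1.2, -0.3, -1.2]
width: -0.0005
finger_force: 0.0
```

```bash
cat >> h.py <<'E'
O=np.array([.501,.0064,0]); L=np.array([[.975,-.22,0],[.22,.975,0],[0,0,1]])
def lamp(p): return L@(np.array(p)-O)
def show():
    s=robot.read_state(); np.set_printoptions(precision=3,suppress=True)
    R=np.array(s['tool_rot']); print(round(s['clock'],2),'u,w,z',lamp(s['ee_pos']),'F',L@np.array(s['force']),'w',round(s['width'],3)); print('q',np.array(s['joint_pos']),'axes in lamp\n',L@R); return s,R
def need(u,w,z):
    s=robot.read_state(); R=np.array(s['tool_rot']); d=L.T@(np.array([u,w,z])-lamp(s['ee_pos'])); print('to go (tool, units)',(R.T@d)/.12)
E
python3 -c "
from h import *
show()
H=np.array([.055,.190]); th=np.radians(40); r=.06
for ph in (-17.5,-30,-45,-60,-75,-90,-100,-108):
    p=np.radians(ph); c=H+r*np.array([np.cos(p),np.sin(p)])+.012*np.array([-np.sin(p),np.cos(p)])
    n=np.array([-np.sin(p),np.cos(p)]); co=[s*.011*np.array([-np.cos(th),np.sin(th)]) for s in (1,-1)]
    k=min(co,key=lambda v:v@n); print(ph,c-k)
need(.107,0,.215)
"
```

```text
2.1 u,w,z [0.014 0.081 0.264] F [-1.079 -0.529 -1.176] w -0.0
q [0.051 0.837 0.692 2.11  0.174 0.212] axes in lamp
 [[-0.763  0.001 -0.646]
 [ 0.001  1.    -0.001]
 [ 0.646 -0.002 -0.763]]
-17.5 [0.107 0.19 ]
-30 [0.105 0.177]
-45 [0.114 0.149]
-60 [0.104 0.137]
-75 [0.091 0.128]
-90 [0.075 0.123]
-100 [0.065 0.122]
-108 [0.056 0.122]
to go (tool, units) [-0.855 -0.675 -0.189]
```

{"api": "arm_command", "payload": {"plan": [0,0,0,-0.194,-0.169,-0.071,-1,0,0,0,-0.194,-0.169,-0.071,-1,0,0,0,-0.194,-0.169,-0.071,-1,0,0,0,-0.194,-0.169,-0.071,-1,0,0,0,0,0,0,-1]}}

```text
clock: 2.6
ee_pos: [0.5785, -0.0173, 0.2223]
tool_rot: [[-0.767, 0.226, -0.6], [0.175, 0.974, 0.143], [0.617, 0.005, -0.787]]
force: [-0.2, 0.7, -0.6]
width: -0.0
finger_force: 0.0
```

```bash
python3 -c "
from h import *
show()
need(.107,0,.200)
im=eyes.read_camera('side'); cv2.imwrite('pics/s1.png',cv2.resize(im[130:300,230:430,::-1],(700,595)))
"
```

```text
2.6 u,w,z [ 0.081 -0.006  0.222] F [-0.393  0.663 -0.576] w -0.0
q [-0.082  0.938  0.823  2.116  0.094  0.113] axes in lamp
 [[-0.786  0.006 -0.617]
 [ 0.002  0.999  0.007]
 [ 0.617  0.005 -0.787]]
to go (tool, units) [-0.286  0.051  0.011]
```

View pics/s1.png

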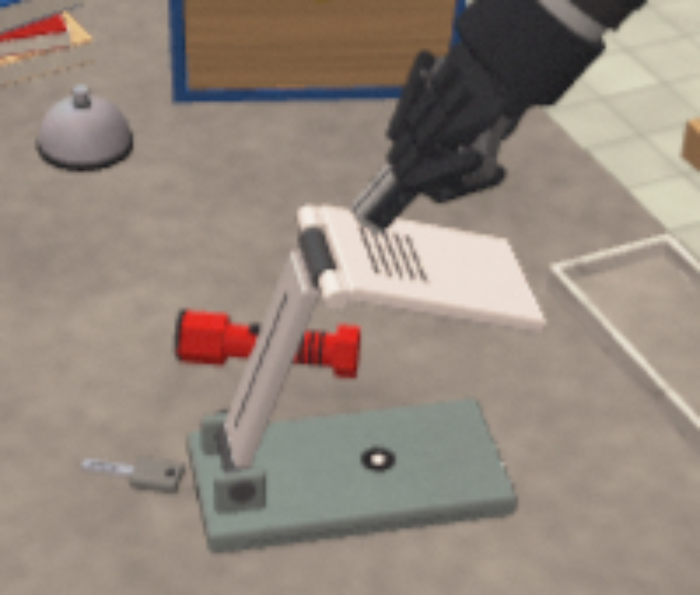

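The tool is above the panel, with its tip close to the slots at crop (375,215). Joint 4 is at its limit, so I reduce the tilt to about 22° and push nearer the hinge.

{"api": "arm_command", "payload": {"plan": [0,-0.133,0,-0.1,0.02,0,-1,0,-0.133,0,-0.1,0.02,0,-1,0,0,0,-0.05,0.01,0,-1,0,0,0,0,0,0,-1]}}

```text
clock: 3.05
ee_pos: [0.6036, -0.013, 0.2103]
tool_rot: [[-0.904, 0.222, -0.366], [0.203, 0.975, 0.089], [0.377, 0.006, -0.926]]
force: [0.1, 0.4, -0.3]
width: 0.0003
finger_force: 0.0
```

```bash
cat >> h.py <<'E'
def path(th,r,H=(.055,.190),phs=(-17.5,-30,-45,-60,-75,-90,-100,-108)):
    th=np.radians(th)
    for ph in phs:
        p=np.radians(ph); n=np.array([-np.sin(p),np.cos(p)]); c=np.array(H)+r*np.array([np.cos(p),np.sin(p)])+.012*n
        k=min([s*.011*np.array([-np.cos(th),np.sin(th)]) for s in (1,-1)],key=lambda v:v@n); print(ph,c-k)
E
python3 -c "
from h import *
show(); need(.107,0,.190); path(22,.055)"
```

```text
3.05 u,w,z [0.104 0.004 0.21 ] F [ 0.004  0.444 -0.261] w 0.0
q [-0.058  0.728  0.514  1.738  0.068  0.151] axes in lamp
 [[-0.926  0.002 -0.377]
 [-0.001  0.999  0.007]
 [ 0.377  0.006 -0.926]]
to go (tool, units) [-0.085 -0.032  0.148]
-17.5 [0.101 0.189]
-30 [0.119 0.169]
-45 [0.113 0.155]
-60 [0.103 0.144]
-75 [0.091 0.136]
-90 [0.077 0.131]
-100 [0.067 0.13 ]
-108 [0.06 0.13]
```

{"api": "arm_command", "payload": {"plan": [0,0,0,-0.04,-0.015,0.074,-1,0,0,0,-0.04,-0.015,0.074,-1,0,0,0,-0.06,0,0.057,-1,0,0,0,-0.06,0,0.057,-1,0,0,0,-0.027,0,0.066,-1,0,0,0,-0.027,0,0.066,-1,0,0,0,0,0,0,-1]}}

```text
clock: 3.75
ee_pos: [0.6137, -0.0196, 0.1507]
tool_rot: [[-0.903, 0.223, -0.367], [0.204, 0.975, 0.09], [0.378, 0.006, -0.926]]
force: [0.6, 0.2, -0.9]
width: 0.0001
finger_force: 0.0
```

```bash
python3 -c "
from h import *
show(); need(.114,0,.155); need(.091,0,.136)"
```

```text
3.75 u,w,z [ 0.116 -0.001  0.151] F [ 0.517  0.338 -0.89 ] w 0.0
q [-0.066  0.766  0.437  1.624  0.065  0.145] axes in lamp
 [[-0.925  0.003 -0.378]
 [ 0.001  0.999  0.006]
 [ 0.378  0.006 -0.926]]
to go (tool, units) [ 0.026  0.005 -0.028]
to go (tool, units) [0.143 0.003 0.191]
```

{"api": "arm_command", "payload": {"plan": [0,0,0,0.039,0,0.047,-1,0,0,0,0.039,0,0.047,-1,0,0,0,0.034,0,0.05,-1,0,0,0,0.034,0,0.05,-1,0,0,0,0.046,0,0.041,-1,0,0,0,0.046,0,0.041,-1,0,0,0,0.05,0,0.024,-1,0,0,0,0.05,0,0.024,-1,0,0,0,0,0,0,-1]}}

```text
clock: 4.65
ee_pos: [0.5618, -0.0076, 0.132]
tool_rot: [[-0.903, 0.223, -0.367], [0.204, 0.975, 0.089], [0.378, 0.006, -0.926]]
force: [-0.0, 0.8, -0.9]
width: -0.0002
finger_force: 0.0
```

```bash
python3 -c "
from h import *
show(); need(.05,0,.13)
im=eyes.read_camera('side'); cv2.imwrite('pics/s2.png',cv2.resize(im[130:300,230:430,::-1],(700,595)))"
```

```text
4.65 u,w,z [ 0.062 -0.     0.132] F [-0.187  0.817 -0.937] w -0.0
q [-0.053  0.674  0.204  1.483  0.07   0.157] axes in lamp
 [[-0.925  0.003 -0.378]
 [ 0.     0.999  0.007]
 [ 0.378  0.006 -0.926]]
to go (tool, units) [0.089 0.001 0.055]
```

View pics/s2.png

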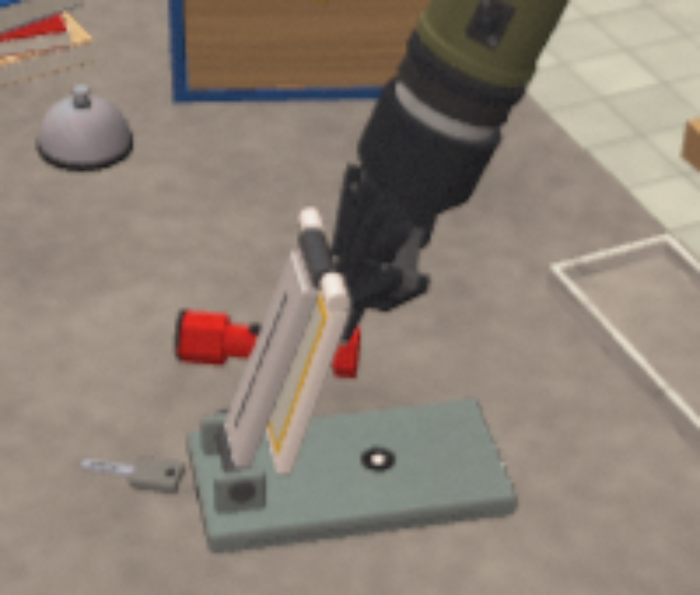

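The panel is nearly in, about 10° open. The finger tip is at crop (350,335) and the gripper is close to the hinge. I tilt the tool away from the hinge, then push on.

{"api": "arm_command", "payload": {"plan": [0,0.133,0,0,0,0,-1,0,0.133,0,0,0,0,-1,0,0,0,0,0,0,-1]}}

```text
clock: 5.0
ee_pos: [0.5627, -0.0083, 0.1221]
tool_rot: [[-0.758, 0.224, -0.613], [0.172, 0.975, 0.143], [0.63, 0.003, -0.777]]
force: [-0.2, -0.4, -2.6]
width: 0.0001
finger_force: 0.0
```

```bash
python3 -c "
from h import *
show(); path(38,.065,phs=(-90,-98,-105,-108)); need(.045,0,.12)"
```

```text
5.0 u,w,z [ 0.063 -0.001  0.122] F [-0.115 -0.48  -2.638] w 0.0
q [-0.071  0.935  0.548  1.859  0.1    0.118] axes in lamp
 [[-0.776  0.004 -0.629]
 [ 0.001  0.999  0.005]
 [ 0.63   0.003 -0.777]]
-90 [0.076 0.118]
-98 [0.067 0.117]
-105 [0.058 0.117]
-108 [0.055 0.118]
to go (tool, units) [0.108 0.006 0.11 ]
```

{"api": "arm_command", "payload": {"plan": [0,0,0,0.022,0,0.02,-1,0,0,0,0.022,0,0.02,-1,0,0,0,0.022,0,0.02,-1,0,0,0,0.022,0,0.02,-1,0,0,0,0,0,0,-1]}}

```text
clock: 5.5
ee_pos: [0.5501, -0.0046, 0.1347]
tool_rot: [[-0.774, 0.223, -0.593], [0.172, 0.975, 0.141], [0.609, 0.007, -0.793]]
force: [4.3, -0.6, 1.1]
width: -0.0002
finger_force: 1.9
```

```bash
python3 -c "
from h import *
show()
im=eyes.read_camera('side'); cv2.imwrite('pics/s3.png',cv2.resize(im[170:290,260:380,::-1],(600,600)))"
```

```text
5.5 u,w,z [0.05  0.    0.135] F [4.362 0.345 1.118] w -0.0
q [-0.067  0.877  0.473  1.815  0.101  0.121] axes in lamp
 [[-0.793  0.003 -0.609]
 [-0.002  0.999  0.008]
 [ 0.609  0.007 -0.793]]
```

View pics/s3.png

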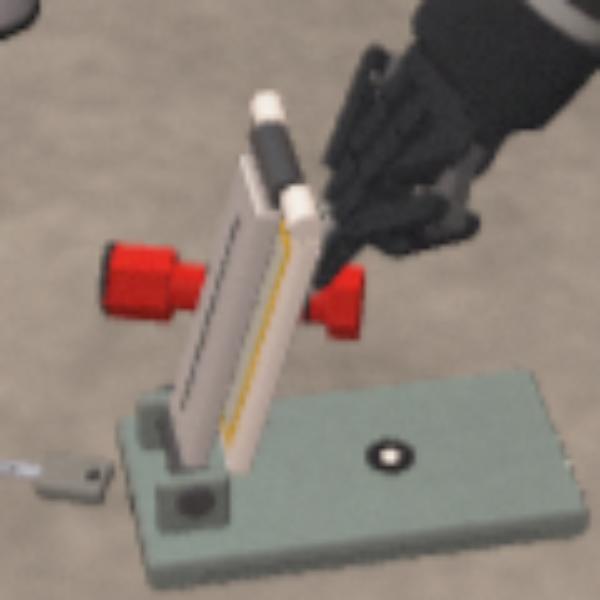

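The panel now lies parallel to the arm, and the 4.4 N reaction matches the arm hinge's friction. I press a little further to be sure it is closed.

{"api": "arm_command", "payload": {"plan": [0,0,0,0.022,0,0.03,-1,0,0,0,0.022,0,0.03,-1,0,0,0,0,0,0,-1,0,0,0,0,0,0,-1]}}

```text
clock: 5.95
ee_pos: [0.548, -0.004, 0.13]
tool_rot: [[-0.782, 0.223, -0.582], [0.174, 0.975, 0.14], [0.599, 0.009, -0.801]]
force: [21.5, -4.3, 7.6]
width: -0.0002
finger_force: 9.6
```

```bash
python3 -c "
from h import *
show()"
```

```text
5.95 u,w,z [0.048 0.    0.13 ] F [21.903  0.491  7.573] w -0.0
q [-0.067  0.864  0.441  1.784  0.101  0.122] axes in lamp
 [[-0.8    0.003 -0.599]
 [-0.003  0.999  0.009]
 [ 0.599  0.009 -0.801]]
```

22 N without yielding means the panel is fully in and the arm is at its upper stop. I retreat forward and up, then straighten the tool.

{"api": "arm_command", "payload": {"plan": [0,0,0,-0.1,0,-0.075,-1,0,0,0,-0.15,0,-0.11,-1,0,0,0,0,0,-0.35,-1,0,0,0,0,0,-0.38,-1,0,0,0,0,0,-0.38,-1,0,-0.133,0,0,0,-0.2,-1,0,-0.133,0,0,0,0,-1,0,-0.133,0,0,0,0,-1,0,-0.133,0,0,0,0,-1,0,-0.085,0,0,0,0,-1]}}

```text
clock: 6.95
ee_pos: [0.6233, -0.0278, 0.226]
tool_rot: [[-0.973, 0.227, 0.03], [0.228, 0.974, 0.007], [-0.028, 0.013, -1.0]]
force: [-0.3, 0.3, -0.3]
width: 0.0
finger_force: 0.0
```

```bash
python3 -c "
from h import *
show()
np.set_printoptions(precision=3,suppress=True)
for a in (1.33,1.2,1.0,.8,.6,.4,.2,.1,0):
    print(a, [ (s*np.cos(a)-.006*np.sin(a), .0385+s*np.sin(a)+.006*np.cos(a)) for s in (.13,)])
need(-.02,0,.29)
im=eyes.read_camera('side'); cv2.imwrite('pics/s4.png',cv2.resize(im[170:290,260:380,::-1],(600,600)))"
```

```text
6.95 u,w,z [ 0.127 -0.006  0.226] F [-0.369  0.264 -0.272] w 0.0
q [-0.049  0.411  0.073  1.203  0.008  0.181] axes in lamp
 [[-0.999  0.008  0.028]
 [ 0.008  0.999  0.013]
 [-0.028  0.013 -1.   ]]
1.33 [(np.float64(0.02517499667885774), np.float64(0.16618014545033813))]
1.2 [(np.float64(0.04151427356616421), np.float64(0.16183922770259945))]
1.0 [(np.float64(0.06519047385401079), np.float64(0.15113304186023538))]
0.8 [(np.float64(0.08626773566973436), np.float64(0.13593653207302095))]
0.6 [(np.float64(0.10390577509788797), np.float64(0.11685553523081267))]
0.4 [(np.float64(0.11740141916652316), np.float64(0.09465075046414188))]
0.2 [(np.float64(0.12621663913459105), np.float64(0.0702074124704054))]
0.1 [(np.float64(0.1287515409862624), np.float64(0.05744836915575582))]
0 [(np.float64(0.13), np.float64(0.0445))]
to go (tool, units) [ 1.208  0.052 -0.567]
```

View pics/s4.png

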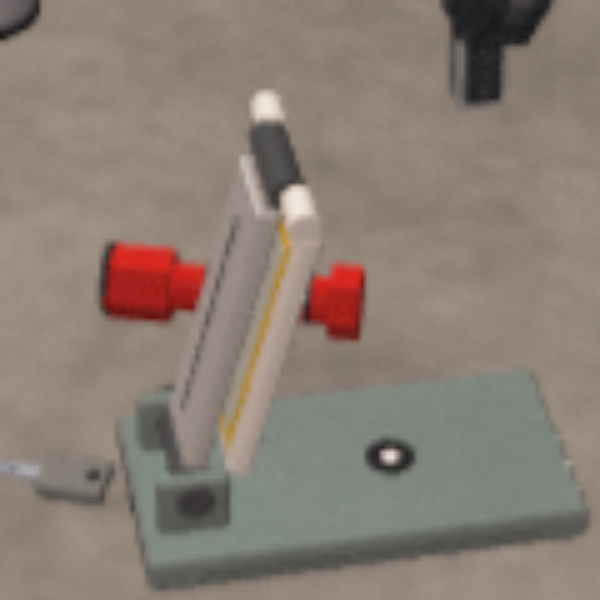

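The arm stands at its upper stop with the panel flat against it; the tool is clear at top right. Next I go over the lamp to behind the arm.

{"api": "arm_command", "payload": {"plan": [0,0,0,0,0.05,-0.38,-1,0,0,0,0.33,0,0,-1,0,0,0,0.33,0,0,-1,0,0,0,0.33,0,0,-1,0,0,0,0.35,0,0,-1,0,0,0,0,0,0,-1,0,0,0,0,0,0.28,-1,0,0,0,0,0,0.28,-1,0,0,0,0,0,0.28,-1,0,0,0,0,0,0,-1]}}

```text
clock: 8.0
ee_pos: [0.4688, 0.0145, 0.1613]
tool_rot: [[-0.974, 0.228, 0.014], [0.228, 0.974, 0.007], [-0.012, 0.01, -1.0]]
force: [-1.6, -0.1, 0.3]
width: -0.0001
finger_force: 0.0
```

```bash
python3 -c "
from h import *
show(); need(.014,0,.166)"
```

```text
8.0 u,w,z [-0.033  0.001  0.161] F [-1.499 -0.459  0.332] w -0.0
q [ 0.026  0.199 -0.412  0.946  0.007  0.256] axes in lamp
 [[-0.999  0.008  0.012]
 [ 0.008  0.999  0.01 ]
 [-0.012  0.01  -1.   ]]
to go (tool, units) [-0.394 -0.003 -0.035]
```

{"api": "arm_command", "payload": {"plan": [0,0,0,-0.2,0,0,-1,0,0,0,-0.19,0,0,-1,0,0,0,-0.067,0,0.012,-1,0,0,0,-0.067,0,0.013,-1,0,0,0,-0.1,0,0.042,-1,0,0,0,-0.1,0,0.042,-1,0,0,0,-0.088,0,0.063,-1,0,0,0,-0.088,0,0.063,-1,0,0,0,0,0,0,-1]}}

```text
clock: 8.9
ee_pos: [0.5796, -0.0103, 0.1372]
tool_rot: [[-0.973, 0.228, 0.023], [0.228, 0.974, 0.007], [-0.021, 0.012, -1.0]]
force: [0.3, -0.3, -0.3]
width: -0.0
finger_force: 0.0
```

```bash
python3 -c "
from h import *
show(); need(.106,0,.094)
im=eyes.read_camera('side'); cv2.imwrite('pics/s5.png',cv2.resize(im[170:290,260:380,::-1],(600,600)))"
```

```text
8.9 u,w,z [0.08  0.001 0.137] F [ 0.381 -0.242 -0.337] w -0.0
q [-0.022  0.389 -0.202  0.957  0.008  0.208] axes in lamp
 [[-0.999  0.008  0.021]
 [ 0.009  0.999  0.012]
 [-0.021  0.012 -1.   ]]
to go (tool, units) [-0.207 -0.011  0.364]
```

View pics/s5.png

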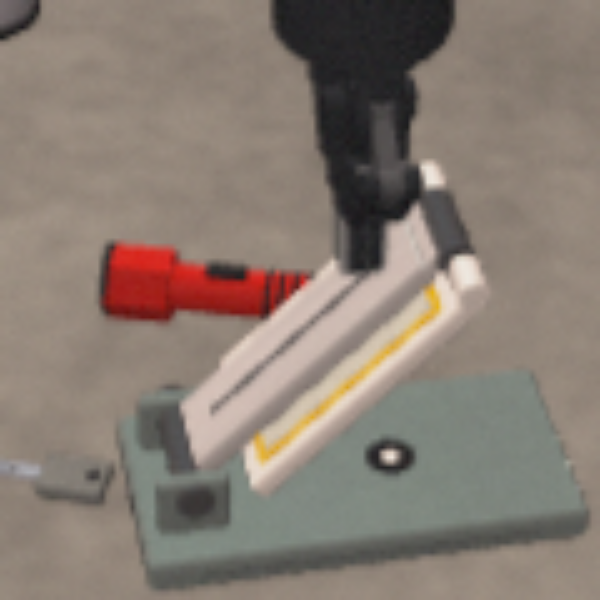

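The arm is at about 0.8 rad with the panel still in. I continue down.

{"api": "arm_command", "payload": {"plan": [0,0,0,-0.054,0,0.083,-1,0,0,0,-0.054,0,0.083,-1,0,0,0,-0.054,0,0.095,-1,0,0,0,-0.054,0,0.095,-1,0,0,0,-0.037,0,0.1,-1,0,0,0,-0.037,0,0.1,-1,0,0,0,-0.013,0,0.054,-1,0,0,0,-0.013,0,0.054,-1,0,0,0,0,0,0,-1]}}

```text
clock: 9.85
ee_pos: [0.616, -0.0178, 0.0584]
tool_rot: [[-0.973, 0.228, 0.021], [0.228, 0.974, 0.008], [-0.019, 0.012, -1.0]]
force: [-1.1, 0.2, -0.4]
width: 0.0002
finger_force: 0.0
```

```bash
python3 -c "
from h import *
show(); need(.12,0,.0445)"
```

```text
9.85 u,w,z [0.117 0.002 0.058] F [-1.11  -0.092 -0.388] w 0.0
q [-0.033  0.515 -0.215  0.82   0.009  0.197] axes in lamp
 [[-0.999  0.008  0.019]
 [ 0.008  0.999  0.012]
 [-0.019  0.012 -1.   ]]
to go (tool, units) [-0.019 -0.016  0.116]
```

{"api": "arm_command", "payload": {"plan": [0,0,0,-0.006,0,0.04,-1,0,0,0,-0.006,0,0.04,-1,0,0,0,0,0,0.025,-1,0,0,0,0,0,0.02,-1,0,0,0,0,0,0,-1,0,0,0,0,0,0,-1]}}

```text
clock: 10.45
ee_pos: [0.6195, -0.0181, 0.045]
tool_rot: [[-0.973, 0.228, 0.025], [0.228, 0.974, 0.007], [-0.022, 0.013, -1.0]]
force: [0.4, -0.4, -0.1]
width: -0.0003
finger_force: 0.0
```

```bash
python3 -c "
from h import *
show()"
```

```text
10.45 u,w,z [0.121 0.002 0.045] F [ 0.447 -0.282 -0.112] w -0.0
q [-0.034  0.531 -0.227  0.788  0.008  0.196] axes in lamp
 [[-0.999  0.008  0.023]
 [ 0.008  0.999  0.013]
 [-0.022  0.013 -1.   ]]
```

{"api": "arm_command", "payload": {"plan": [0,0,0,0,0,0.015,-1,0,0,0,0,0,0.01,-1,0,0,0,0,0,0,-1,0,0,0,0,0,0,-1]}}

```text
clock: 10.85
ee_pos: [0.6197, -0.0182, 0.0444]
tool_rot: [[-0.973, 0.228, 0.026], [0.228, 0.974, 0.007], [-0.024, 0.013, -1.0]]
force: [-4.1, 0.2, 13.8]
width: 0.0
finger_force: 6.9
```

```bash
python3 -c "
from h import *
show()"
```

```text
10.85 u,w,z [0.121 0.002 0.044] F [-4.087 -0.686 13.786] w 0.0
q [-0.034  0.531 -0.229  0.785  0.008  0.197] axes in lamp
 [[-0.999  0.008  0.024]
 [ 0.008  0.999  0.013]
 [-0.024  0.013 -1.   ]]
```

13.8 N at z = 0.0444 is exactly the flat height of 44.5 mm, so the arm is on its stop. I lift off and check.

{"api": "arm_command", "payload": {"plan": [0,0,0,0,0,-0.1,-1,0,0,0,0,0,-0.3,-1,0,0,0,0,0,-0.38,-1,0,0,0,0,0,-0.38,-1,0,0,0,0,0,-0.38,-1,0,0,0,0,0,-0.2,-1,0,0,0,0,0,0,-1]}}

```text
clock: 11.55
ee_pos: [0.617, -0.0198, 0.2562]
tool_rot: [[-0.973, 0.228, 0.034], [0.228, 0.974, 0.007], [-0.031, 0.015, -0.999]]
force: [-0.6, 0.3, -0.3]
width: -0.0003
finger_force: 0.0
```

```bash
python3 -c "
from h import *
show()
im=eyes.read_camera('side'); cv2.imwrite('pics/s6.png',cv2.resize(im[180:330,240:400,::-1],(640,600)))"
```

```text
11.55 u,w,z [ 0.119 -0.     0.256] F [-0.607  0.169 -0.259] w -0.0
q [-0.036  0.388  0.114  1.263  0.008  0.194] axes in lamp
 [[-0.999  0.008  0.031]
 [ 0.008  0.999  0.014]
 [-0.031  0.015 -0.999]]
```

View pics/s6.png

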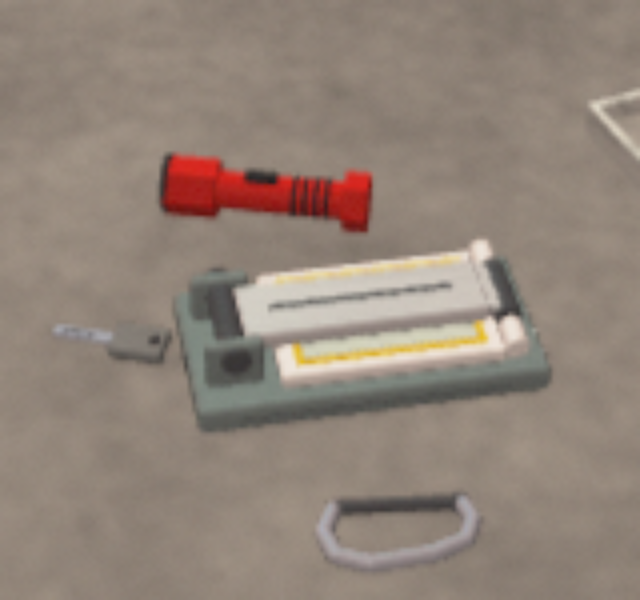

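The lamp lies flat on its base, with the arm at crop (360,295) and the panel beneath it. Torch, key and carabiner are where they started.

```bash
python3 -c "
from rig import robot
print(robot.job_done())"
```

```text
the job is handed in; nothing more can be done
None
```

The lamp is folded flat: I swung the panel fully in while the arm stood at its upper stop, then folded the arm down over the base. The last view shows the torch, key and carabiner unmoved (bowl and bell were outside it, and the robot never came near them), and the job was handed in at about 11.6 s.

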